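# Hold a switch plate flush over a tilted panel's cut-out

### The arm

A 6-joint arm with a two-finger parallel gripper is mounted at the origin on the work surface. World frame = base frame: x ahead of the robot, y to its left, z up, the work surface at z = 0. Lengths are in m, angles in degrees, forces in N, time in s.
With the tool pointing down it reaches from about 0.3 to 0.85 m from the base axis. Payload 4.2 kg.
Tool frame: the origin (TCP) lies on the centre line of the jaws, within the pads' length; the fingertips stand 17 mm ahead of it and the grasp point (between the pads) lies 2 mm behind it; z points along the fingers, y is the direction in which the jaws open and shut (so a half turn about z gives the same grasp; the last joint's range is limited). The gripper opens to 91 mm and grips with 3 to 60 N. Pads are 32 mm wide; open, the fingers measure 118 mm over their backs; the gripper's body (76 mm by 178 mm) begins 60 mm behind the grasp point.
Start: joints at [-67.895, 18.312, 89.639, -0, 72.044, -1.146], TCP at [0.227, -0.528, 0.21] pointing down, gripper open.
Joint ranges: [-177.97, 177.97], [-48.28, 115.42], [12.27, 149.76], [-77.06, 257.06], [2.81, 150.46], [-146.56, 146.56]. Speed limits (degrees/s): [147.25, 147.25, 180, 180, 180, 180].

### API

Orientations are given as [roll, pitch, yaw] about the fixed x, y, z axes, in that order (R = Rz(yaw) Ry(pitch) Rx(roll)).
In Python, from station import bot gives the robot as it stands.
- The arm moves only by the shell command python3 -m inch 'ROWS' [OPENING] [FORCE]. ROWS is JSON, one flat list of numbers, 6 for each row, row after row: the shift along the tool's x, y, z in m, then the turn, a rotation vector about the tool's x, y, z in degrees. A call has 1 to 12 rows; each row is the pose to reach, as a shift and turn from the pose commanded when the call began, along the tool's axes at that moment; what a row does not reach only later rows make up. A row lasts 1/8 s, in which the tool goes at most 62.5 mm and 10.7 degrees, less where a joint would pass 70% of its speed; a pose out of reach is approached as far as the arm can. A call with a gripper value outside its range is refused whole. OPENING is the opening, from 0 (shut) to 1 (fully open), set as the call begins (- or left out, the last holds). The fingers move at their own pace and stop on an object; FORCE is the grip in N (left out, the last holds). Time passes only in rows, so rows that repeat a pose let the fingers close. It gives the time, the measured TCP pose, the force and the opening at its end, in the units of the state.
- bot.get_obs(): the state, without advancing time (a new reading comes with each control period).
- bot.get_image(name): name is "side" or "top"; returns the picture (384x512x3 uint8, red, green, blue); there is no depth.
- bot.camera_model(name): a dict with "fovy" (degrees; the focal length in pixels is half the picture's height over the tangent of half this angle, whatever the lens; pixels are square), "cx", "cy" (the principal point, pixels), "extrinsics" (4x4, takes a point from camera to world coordinates). Camera axes: x right, y down, z forward; pixel columns grow to the right and rows downward; lengths in m; the calibration is good to about 2 mm. A picture is of the moment at which its call begins. camera_model takes no time and is no camera call.
- bot.close_job(): hands the job in, once; it reports no verdict.
Trained networks look in the newest picture that a camera, given by its name, has taken for a name from the list of things; names that differ only in an ending like _2 or _b are one class to them, and where a whole thing is asked for, a point or a joint stands for the part that bears it (a point fixed in the world has none). Each returns a list of dicts, best first, with "confidence" (0 to 1); they miss things now and then, are a little off and sometimes report something else, mostly with a low value. They report only what shows in the picture. A call takes as long as a camera call.
- bot.trace(camera, target): "pixels" (384x512 bool, what is visible of it).
- bot.pinpoint(camera, target): "at" ([x, y, z] in m, in the coordinates of the camera as it stood for that picture, good to about 4 mm: a listed point, or the origin of a listed thing).
The state is a dict: "time": time; "qpos": joint angles; "qvel": joint speeds; "effort": joint torques, N m; "tcp_pos": TCP position; "tcp_rot": TCP orientation; "force": force on the tool from outside, world axes, zero at the start; "torque": the same for the moment, N m; "gripper_width": finger opening in m.
Only numpy, scipy, OpenCV 4.12 (cv2) and the standard library are available. Lean on these libraries where they do the work, as an engineer would, in place of code of your own. Each camera call takes 0.05 s, during which the arm holds its last target. There are 200 camera calls.

### The job

Swing the hasp strap up off its catch and right back past upright, so that it clears the rectangular cut-out in the tilted panel. Then pick up the switch plate by its black switch block, tilt it to the panel's slope and hold it flush and square over the middle of the cut-out with a light steady push (about 10 N), as for a mate to drive the screws: finish while still gripping and pressing it. Do not push the panel off its set tilt or disturb the spool, tray and screwdriver.

Things in the scene. Friction and masses are not known exactly. Their poses are not given: they have to be found in the camera images.
- tilt_panel: Aluminium panel, 190 x 190 x 5 mm, on a grey stand fixed to the bench (base 225 x 222 x 12 mm, rear side plates to 157 mm high, 198 mm apart). Origin on its pivot at the lower front edge, 70 mm above the bench, underside level; x up the slope away from the robot, y along the pivot, z out of the face. Slope 16 to 29 degrees, held by a stiff pivot (8 N m): 25 N on its middle does not move it.
- cutout (a point): Centre of the panel's rectangular cut-out (50 mm up the slope, 70 mm wide), on the outer face; axes as the panel's (x up the slope, y level, z outward normal). On the centre line below it stands the catch, a wire staple 18 mm high, 47 to 65 mm down the slope from this point; the hasp's hinge is 58 mm up the slope.
- hasp (a joint): Hasp strap's hinge angle (rad): 0 = lying over the catch across the cut-out, grows as the free end swings up and back towards the panel's top; stop at 2.6. Friction (0.10 N m) holds it wherever it is left. It starts between 0 and 0.15.
- hasp_hinge (a point): Point on the hasp's hinge axis, mid-width, 6 mm off the panel's face; the axis is along the panel's y. Axes turn with the strap: at joint 0 they are parallel to the panel's; the strap runs from here along its own -x.
- hasp_tab (a point): Point to pinch on the hasp's up-turned end tab: 22 mm wide (along panel y), 5 mm thick, its top 9 mm beyond this point. Steel strap 22 mm wide, 4 mm thick. The point is 132.5 mm from the hinge axis along the strap and 24 mm off it, square to the strap on its outer side (30 mm off the panel's face when closed). Pinched across its 22 mm, it turns between the fingers as it swings.
- plate_grip (a point): Grip point in the loose switch plate's block, 30 mm above the flat underside; z square to the plate, up as it lies. Steel plate 76 (x) x 110 (y) x 5 mm, 160 to 250 g, with a black block in the middle, 46 (x) x 30 (y) mm, top 45 mm above the underside: grip across the 30 mm; goes on with its 110 mm across the slope, either way round. Lies left or right of the stand, the spool on the other side.
- switch_plate: The same switch plate; origin at the centre of its underside.
- spool_center (a point): Bystander: centre of a small reel of white wire, 96 mm across, 50 mm high.
- terminal_tray: Bystander: clear divided tray, 90 x 160 x 35 mm, beside the stand; origin under its centre.
- driver: Bystander: screwdriver lying on the bench beside the stand, handle towards its -x.

How it is judged (in metres and radians):
On the way, in this order (a step that is already met when the one before it is completed fails the run):
1. the hasp is off its catch and swung right back (beyond 1.9 rad) (value of joint hasp above 1.9 rad), for 0.2 s.
2. the switch plate is lifted in the gripper (height (world z) of plate_grip above 0.08 m and contact force between the fingers and switch_plate above 3 N), for 0.2 s.
At the end, for the whole second after the job is handed in: Hasp beyond 1.9 rad; the gripper (over 5 N) holds the plate flush on the panel: centred on the cut-out within 10 mm each way, underside within 3 mm of the face, parallel within 0.05 rad, square within 0.14 rad, pressed with 4 to 30 N (value of joint hasp above 1.9 rad and x of plate_grip in the frame of cutout between -0.01 and 0.01 m and y of plate_grip in the frame of cutout between -0.01 and 0.01 m and z of plate_grip in the frame of cutout below 0.033 m and angle between the z axis of plate_grip and the z axis of cutout, either way round below 0.05 rad and angle between the y axis of plate_grip and the y axis of cutout, either way round below 0.14 rad and contact force between switch_plate and tilt_panel between 4 and 30 N and contact force between the fingers and switch_plate above 5 N); the arm keeps its last pose, push and grip.
It fails at once if the panel is pushed off its set tilt (cut-out shifted more than 6 mm) (distance of cutout from where it was at the start of the episode above 0.006 m).
It fails at once if the spool is shifted more than 30 mm (distance of spool_center from where it was at the start of the episode above 0.03 m).
It fails at once if the tray is shifted more than 30 mm (distance of terminal_tray from where it was at the start of the episode above 0.03 m).
It fails at once if the screwdriver is shifted more than 30 mm (distance of driver from where it was at the start of the episode above 0.03 m).
It also fails if it takes over 64 s, if anything falls off the work surface, if the arm or the gripper's body presses on something with over 40 N, if the wrist force passes 120 N, or if a joint passes its speed limit or range.

## Working session

There is one attempt and no reset: what is moved stays moved. The work goes in short steps, Python scripts to look and compute and a shell command to move; the robot and the scene stay as the last step left them, time stands still between calls to the robot, and variables do not carry over. Pictures are saved under pics/ and viewed, about 8 in all and at most 12, crops included, and the job is handed in when it is done.

```bash
ls; mkdir -p pics; cat > h.py <<'E'
from station import bot
import numpy as np, cv2
from scipy.spatial.transform import Rotation as R
def cam(n): 
    m=bot.camera_model(n); return m,np.array(m["extrinsics"])
def pin(c,t):
    r=bot.pinpoint(c,t); m,E=cam(c)
    return [(round(d["confidence"],2),np.round((E@np.r_[d["at"],1])[:3],4)) for d in r[:3]]
def proj(c,p):
    m,E=cam(c); f=192/np.tan(np.radians(m["fovy"]/2)); q=np.linalg.inv(E)@np.r_[p,1]
    return np.array([m["cx"]+f*q[0]/q[2],m["cy"]+f*q[1]/q[2]])
def tool():
    o=bot.get_obs(); return np.array(o["tcp_pos"]),R.from_euler('xyz',o["tcp_rot"],degrees=True),o
def shot(c,fn=None):
    im=np.array(bot.get_image(c))
    if fn: cv2.imwrite("pics/"+fn,im[:,:,::-1])
    return im
E
python3 - <<'E'
from h import *
ims=[shot(c) for c in("side","top")]
cv2.imwrite("pics/a.png",cv2.resize(np.vstack(ims)[:,:,::-1],None,fx=.78,fy=.78))
for c in("side","top"):
    m,E=cam(c);print(c,m["fovy"],m["cx"],m["cy"],E.round(3).tolist())
    for t in["tilt_panel","cutout","hasp_hinge","hasp_tab","plate_grip","switch_plate","spool_center","terminal_tray","driver"]: print(c,t,pin(c,t))
print(bot.get_obs())
E
```

```text
pics
side 54.37163611037064 250.63279336344937 191.43801351007087 [[0.991, -0.09, 0.097, 0.482], [-0.132, -0.742, 0.657, -0.545], [0.012, -0.664, -0.748, 0.699], [0.0, 0.0, 0.0, 1.0]]
side tilt_panel [(0.63, array([ 0.5091, -0.0202,  0.0688]))]
side cutout [(0.93, array([ 0.594 , -0.0386,  0.1239]))]
side hasp_hinge [(0.75, array([ 0.6401, -0.0451,  0.1558]))]
side hasp_tab [(0.72, array([ 0.5152, -0.0212,  0.1245]))]
side plate_grip [(0.67, array([0.424 , 0.2943, 0.0334]))]
side switch_plate [(0.6, array([0.4268, 0.2956, 0.0025]))]
side spool_center [(0.62, array([ 0.4407, -0.2779,  0.025 ]))]
side terminal_tray [(0.85, array([ 0.6715, -0.3145, -0.005 ]))]
side driver []
top 42.13933926680906 258.86657335867784 193.91246424757938 [[-0.023, -0.983, 0.184, 0.324], [-1.0, 0.026, 0.015, -0.008], [-0.02, -0.184, -0.983, 1.179], [0.0, 0.0, 0.0, 1.0]]
top tilt_panel [(0.72, array([ 0.5079, -0.0255,  0.0707]))]
top cutout [(0.79, array([ 0.5927, -0.0381,  0.1225]))]
top hasp_hinge [(0.8, array([ 0.6413, -0.0529,  0.1578]))]
top hasp_tab [(0.81, array([ 0.5087, -0.0241,  0.1249])), (0.45, ar
[... 371 characters left out ...]
23])), (0.37, array([ 0.5082, -0.0226,  0.1251]))]
{'time': 1.0, 'qpos': array([-6.78951186e+01,  1.83118098e+01,  8.96387008e+01, -1.47508568e-03,
        7.20424923e+01, -1.14512521e+00]), 'qvel': array([-0.001032  , -0.0178825 ,  0.03012283,  0.00228276,  0.02069757,
        0.0959295 ]), 'effort': array([-1.04626289e-05, -4.12355053e+01, -2.32231575e+01,  7.28252227e-02,
        3.77643050e-02, -1.80295126e-05]), 'tcp_pos': array([ 0.22698868, -0.52833073,  0.21037886]), 'tcp_rot': array([1.79993032e+02, 1.54283832e-03, 2.32504612e+01]), 'force': array([ 0.07195955, -0.41988808, -0.74159608]), 'torque': array([ 0.05384141, -0.03869912,  0.02178849]), 'gripper_width': 0.09119348331981081}
```

View pics/a.png

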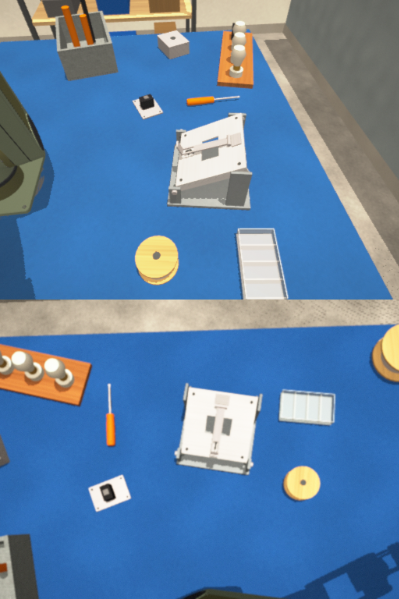

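```bash
python3 - <<'E'
from h import *
s=shot("side"); t=shot("top")
T=["tilt_panel","cutout","hasp_hinge","hasp_tab","plate_grip"]
for c in("side","top"):
    for k in T: print(c,k,pin(c,k)[:1])
    for k in("switch_plate","plate_grip"):
        r=bot.trace(c,k)
        if r:
            m=r[0]["pixels"]; print(c,k,r[0]["confidence"],m.sum(),cv2.minAreaRect(np.argwhere(m)[:,::-1].astype(np.float32)))
    p=proj(c,[.59,-.04,.12]); print(c,p)
def crop(im,x,y,w,h,k): return cv2.resize(im[y:y+h,x:x+w],None,fx=k,fy=k,interpolation=cv2.INTER_CUBIC)
p=proj("side",[.59,-.04,.12]).astype(int);q=proj("top",[.59,-.04,.12]).astype(int)
a=crop(s,p[0]-70,p[1]-75,130,150,4)[:600,:400]; b=crop(t,q[0]-65,q[1]-70,130,150,4)[:600,:400]
a=crop(s,p[0]-65,p[1]-70,130,140,3); b=crop(t,q[0]-65,q[1]-70,130,140,3)
print("orig",p-[65,70],q-[65,70]); cv2.imwrite("pics/b.png",np.hstack([a,b])[:,:,::-1])
E
```

```text
side tilt_panel [(0.93, array([ 0.5099, -0.0219,  0.0667]))]
side cutout [(0.57, array([ 0.5912, -0.0367,  0.124 ]))]
side hasp_hinge [(0.76, array([ 0.6398, -0.0467,  0.1566]))]
side hasp_tab [(0.73, array([ 0.5133, -0.0217,  0.1243]))]
side plate_grip [(0.9, array([0.4258, 0.2944, 0.0316]))]
side switch_plate 0.67 710 ((188.9000244140625, 136.80001831054688), (29.06888198852539, 26.832815170288086), 63.43495178222656)
side plate_grip 0.93 730 ((188.449462890625, 136.2191162109375), (32.435935974121094, 25.757951736450195), 57.9946174621582)
side [266.69193781 191.48750933]
top tilt_panel [(0.79, array([ 0.5059, -0.0285,  0.07  ]))]
top cutout []
top hasp_hinge [(0.89, array([ 0.6437, -0.0552,  0.1584]))]
top hasp_tab [(0.59, array([ 0.5119, -0.0219,  0.1253]))]
top plate_grip [(0.87, array([0.4232, 0.2928, 0.0319]))]
top switch_plate 0.79 1412 ((139.68966674804688, 247.72413635253906), (31.568208694458008, 46.79522705078125), 68.19859313964844)
top plate_grip 0.84 1544 ((139.6569366455078, 247.8065643310547), (32.89276885986328, 48.52751541137695), 70.01689147949219)
top [280.20102222 163.2331606 ]
orig [201 121] [215  93]
```

View pics/b.png

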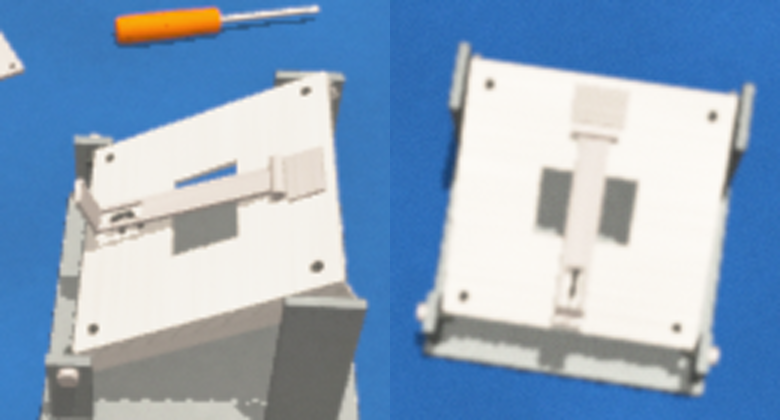

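```bash
cat > fit.py <<'E'
from h import *
from scipy.optimize import least_squares
S=np.array([[325,72],[347,280],[77,352],[95,150]])/3+[201,121]-.33
T=np.array([[472,58],[735,95],[700,350],[438,315]],float);T[:,0]-=390;T=T/3+[215,93]-.33
C=lambda x0:np.array([[x0+.19,.095,.005],[x0+.19,-.095,.005],[x0,-.095,.005],[x0,.095,.005]])
pins={(0,0,0):[[.5091,-.0202,.0688],[.5099,-.0219,.0667],[.5079,-.0255,.0707],[.5059,-.0285,.07]],
 'c':[[.594,-.0386,.1239],[.5912,-.0367,.124],[.5927,-.0381,.1225]],
 'h':[[.6401,-.0451,.1558],[.6398,-.0467,.1566],[.6413,-.0529,.1578],[.6437,-.0552,.1584]]}
def Rm(yaw,s): return R.from_euler('z',yaw)*R.from_euler('y',-s)
def f(p):
    px,py,pz,yaw,s,x0,d=p; r=Rm(yaw,s); o=np.array([px,py,pz]); e=[(pz-.07)/.001]
    for c,P in(("side",S),("top",T)):
        for a,b in zip(C(x0),P): e+=list((proj(c,o+r.apply(a))-b)/1.)
    for k,v in pins.items():
        a={'c':[d,0,.005],'h':[d+.058,0,.011]}.get(k,[0,0,0])
        for w in v: e+=list((o+r.apply(a)-w)/.004)
    return e
g=least_squares(f,[.508,-.023,.07,-.18,.5,0,.095],x_scale=[.01,.01,.01,.1,.1,.01,.01])
px,py,pz,yaw,s,x0,d=g.x
if __name__=="__main__":
    print(g.x.round(4),np.degrees([yaw,s]),g.cost); print(np.round(g.fun,1))
o=np.array([px,py,pz]);rp=Rm(yaw,s)
cut=o+rp.apply([d,0,.005]);hin=o+rp.apply([d+.058,0,.011])
def tab(th): return hin+rp.apply([-.1325*np.cos(th)+.024*np.sin(th),0,.1325*np.sin(th)+.024*np.cos(th)])
E
python3 fit.py; python3 - <<'E'
from fit import *
print(cut,hin,tab(0),tab(.1),tab(.15),tab(2.15))
for c in("side","top"):
    print(c,[proj(c,tab(t)).round(1).tolist() for t in(0,.1,.15)],proj(c,hin).round(1),proj(c,cut).round(1))
# plate yaw from top traced mask, via bench-plane homography
E=cam("top")[1];m,_=cam("top");f=192/np.tan(np.radians(m["fovy"]/2))
mk=bot.trace("top","switch_plate")[0]["pixels"]
uv=np.argwhere(mk)[:,::-1]; ray=np.c_[(uv[:,0]-m["cx"])/f,(uv[:,1]-m["cy"])/f,np.ones(len(uv))]@E[:3,:3].T
P=E[:3,3]+ray*((.005-E[2,3])/ray[:,2])[:,None]
print(cv2.minAreaRect((P[:,:2]*1000).astype(np.float32)))
E
```

```text
[ 0.507  -0.0242  0.0702 -0.17    0.4938  0.0077  0.1027] [-9.73964975 28.29026857] 13.181644878314543
[ 0.2 -0.2 -0.3 -0.7  0.1 -1.2  0.9 -0.4  0.5 -0.5  0.1  0.6 -0.3 -1.7
 -1.2  1.6 -1.6 -0.5 -1.   0.4 -0.7 -0.6  0.9 -0.2  0.3 -0.1  0.3  1.1
  0.1 -0.1 -0.1 -0.1  0.6 -0.6 -0.2  0.3 -0.3  0.2  0.3 -0.5  0.1  0.4
 -0.1 -0.1  0.   1.4 -0.4 -0.6  2.  -0.6]
[ 0.59377783 -0.03910779  0.12330919] [ 0.64131142 -0.04726671  0.15608098] [ 0.51510858 -0.02560457  0.1144175 ] [ 0.51163961 -0.02500914  0.12740915] [ 0.51038933 -0.02479453  0.13402065] [ 0.67602396 -0.05322496  0.2860494 ]
side [[230.1, 191.4], [228.2, 187.1], [227.5, 185.0]] [293.4 179.9] [268.5 189.9]
top [[274.6, 197.6], [274.4, 198.1], [274.3, 198.1]] [283.3 135.7] [279.8 161.2]
((423.05010986328125, 294.140380859375), (75.68757629394531, 107.59432220458984), 20.535430908203125)
```

```bash
cat >> h.py <<'E'
def rel(p,rot):
    c,r,o=tool(); print("shift",r.inv().apply(np.array(p)-c).round(4),"turn",(r.inv()*rot).as_rotvec(degrees=True).round(2))
E
python3 - <<'E'
from fit import *
down=R.from_euler('xyz',[180,0,np.degrees(yaw)],degrees=True)
t=tab(.08); print(t); rel(t+[0,0,.10],down)
E
```

```text
[ 0.51223068 -0.02511059  0.1247837 ]
shift [ 0.4607 -0.3498 -0.0145] turn [1.000e-02 0.000e+00 3.299e+01]
```

```bash
python3 -m inch '[0.1,-0.075,-0.01,0,0,5, 0.46,-0.35,-0.0145,0,0,33, 0.46,-0.35,-0.0145,0,0,33, 0.46,-0.35,-0.0145,0,0,33, 0.46,-0.35,-0.0145,0,0,33, 0.46,-0.35,-0.0145,0,0,33, 0.46,-0.35,-0.0145,0,0,33, 0.46,-0.35,-0.0145,0,0,33, 0.46,-0.35,-0.0145,0,0,33, 0.46,-0.35,-0.0145,0,0,33, 0.46,-0.35,-0.0145,0,0,33, 0.46,-0.35,-0.0145,0,0,33]' 1; python3 - <<'E'
from fit import *
down=R.from_euler('xyz',[180,0,np.degrees(yaw)],degrees=True)
shot("side");print(pin("side","hasp_tab"))
shot("top");print(pin("top","hasp_tab"))
t=tab(.08);rel(t+[0,0,.002],down)
E
```

```text
time: 3.35
tcp_pos: [0.511, -0.0258, 0.2247]
tcp_rot: [180.0, 0.0, -9.8]
force: [0.7, 0.4, 0.2]
gripper_width: 0.0911
[(0.64, array([ 0.5115, -0.0245,  0.1259]))]
[(0.39, array([ 0.5071, -0.0217,  0.1278]))]
shift [ 0.001  -0.0013  0.0982] turn [ 0.01 -0.01 -0.11]
```

Consistent. Descend, then close gently.

```bash
python3 -m inch '[0,-0.001,0.04,0,0,0, 0,-0.001,0.07,0,0,0, 0,-0.001,0.085,0,0,0, 0,-0.001,0.098,0,0,0, 0,-0.001,0.098,0,0,0]'; python3 - <<'E'
from h import *
a=shot("side");p=proj("side",[.53,-.03,.12]).astype(int)
cv2.imwrite("pics/c.png",cv2.resize(a[p[1]-70:p[1]+70,p[0]-80:p[0]+80],None,fx=4,fy=4)[:,:,::-1])
E
python3 -m inch '[0,0,0,0,0,0, 0,0,0,0,0,0, 0,0,0,0,0,0, 0,0,0,0,0,0, 0,0,0,0,0,0, 0,0,0,0,0,0, 0,0,0,0,0,0, 0,0,0,0,0,0]' 0 8
```

```text
time: 4.18
tcp_pos: [0.5115, -0.0243, 0.1265]
tcp_rot: [180.0, 0.0, -9.8]
force: [0.0, 0.1, 0.3]
gripper_width: 0.0914
time: 5.22
tcp_pos: [0.5117, -0.024, 0.1268]
tcp_rot: [-180.0, -0.0, -9.8]
force: [-0.3, 1.4, -0.8]
gripper_width: 0.0214
```

View pics/c.png

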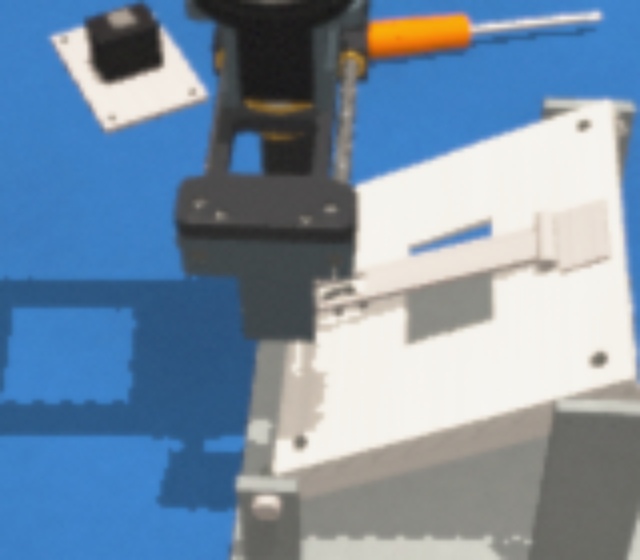

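```bash
python3 - <<'E'
from fit import *
c,r,_=tool()
for th in np.arange(.08,2.34,.18): print(round(th,2),r.inv().apply(tab(th)-tab(.08)).round(4), tab(th).round(3))
E
```

```text
0.08 [0. 0. 0.] [ 0.512 -0.025  0.125]
0.26 [-0.0035 -0.     -0.024 ] [ 0.509 -0.025  0.149]
0.44 [-0.0026 -0.     -0.0481] [ 0.51  -0.025  0.173]
0.62 [ 0.0025 -0.     -0.0718] [ 0.515 -0.026  0.197]
0.8 [ 0.0119 -0.     -0.0941] [ 0.524 -0.027  0.219]
0.98 [ 2.500e-02 -1.000e-04 -1.144e-01] [ 0.537 -0.029  0.239]
1.16 [ 4.160e-02 -1.000e-04 -1.321e-01] [ 0.553 -0.032  0.257]
1.34 [ 6.110e-02 -1.000e-04 -1.464e-01] [ 0.572 -0.035  0.271]
1.52 [ 8.290e-02 -1.000e-04 -1.571e-01] [ 0.594 -0.039  0.282]
1.7 [ 1.062e-01 -1.000e-04 -1.636e-01] [ 0.617 -0.043  0.288]
1.88 [ 1.303e-01 -1.000e-04 -1.659e-01] [ 0.641 -0.047  0.291]
2.06 [ 1.544e-01 -1.000e-04 -1.639e-01] [ 0.664 -0.051  0.289]
2.24 [ 1.777e-01 -1.000e-04 -1.576e-01] [ 0.687 -0.055  0.282]
```

```bash
python3 -m inch '[-0.0025,0,-0.012,0,0,0, -0.0035,0,-0.024,0,0,0, -0.0035,0,-0.036,0,0,0, -0.0026,0,-0.048,0,0,0, -0.0005,0,-0.06,0,0,0, 0.0025,0,-0.072,0,0,0, 0.0025,0,-0.072,0,0,0]'
```

```text
time: 6.1
tcp_pos: [0.5176, -0.025, 0.2011]
tcp_rot: [-180.0, -0.5, -9.8]
force: [7.9, 0.1, -3.2]
gripper_width: 0.0209
```

```bash
python3 -m inch '[0.006,0,-0.01,0,0,0, 0.0125,0,-0.021,0,0,0, 0.019,0,-0.032,0,0,0, 0.0265,0,-0.042,0,0,0, 0.0265,0,-0.042,0,0,0]'; python3 - <<'E'
from h import *
shot("side");shot("top")
for c in("side","top"):
    for k in("hasp_tab","hasp_hinge"): print(c,k,pin(c,k))
c,r,o=tool();print(o["force"],o["tcp_pos"])
E
```

```text
time: 6.72
tcp_pos: [0.5416, -0.0294, 0.2418]
tcp_rot: [180.0, -0.1, -9.8]
force: [4.4, 0.3, -3.8]
gripper_width: 0.0208
side hasp_tab [(0.62, array([ 0.5415, -0.027 ,  0.2369]))]
side hasp_hinge [(0.75, array([ 0.6445, -0.0475,  0.1572]))]
top hasp_tab []
top hasp_hinge [(0.16, array([ 0.4357, -0.2828,  0.0273]))]
[ 4.52213828 -0.14559517 -4.51327669] [ 0.54097946 -0.02929139  0.24123576]
```

```bash
python3 -m inch '[0.009,0,-0.008,0,0,0, 0.0185,0,-0.0165,0,0,0, 0.028,0,-0.023,0,0,0, 0.0375,0,-0.029,0,0,0, 0.048,0,-0.0345,0,0,0, 0.059,0,-0.039,0,0,0, 0.059,0,-0.039,0,0,0]'
```

```text
time: 7.9
tcp_pos: [0.5996, -0.0397, 0.2805]
tcp_rot: [180.0, -0.1, -9.8]
force: [-0.3, -1.2, 1.6]
gripper_width: 0.0211
```

```bash
python3 -m inch '[0.0115,0,-0.003,0,0,0, 0.023,0,-0.006,0,0,0, 0.035,0,-0.0075,0,0,0, 0.047,0,-0.008,0,0,0, 0.059,0,-0.0075,0,0,0, 0.071,0,-0.006,0,0,0, 0.083,0,-0.0025,0,0,0, 0.09,0,0,0,0,0, 0.09,0,0,0,0,0, 0.09,0,0,0,0,0]'; python3 - <<'E'
from h import *
a=shot("side","d.png");shot("top")
for c in("side","top"): print(c,pin(c,"hasp_tab"),pin(c,"hasp_hinge"))
E
```

```text
time: 9.15
tcp_pos: [0.6892, -0.0557, 0.2808]
tcp_rot: [179.9, -0.3, -9.8]
force: [0.6, -5.9, 3.9]
gripper_width: 0.0217
side [(0.73, array([ 0.6793, -0.0534,  0.2822])), (0.17, array([0.4231, 0.2939, 0.0005]))] [(0.97, array([ 0.6418, -0.0446,  0.1552]))]
top [] []
```

View pics/d.png

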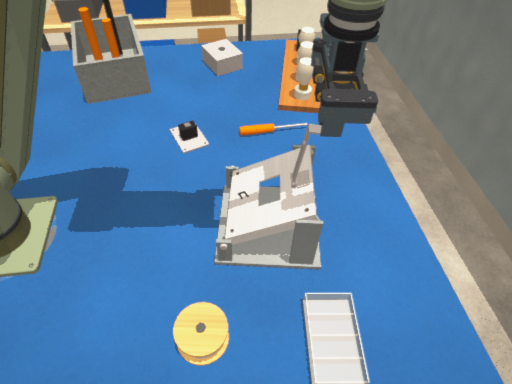

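```bash
python3 -m inch '[0,0,0,0,0,0, 0,0,0,0,0,0, 0,0,0,0,0,0, 0,0,0,0,0,0, 0,0,-0.03,0,0,0, 0,0,-0.07,0,0,0, 0,0,-0.07,0,0,0]' 1; python3 - <<'E'
from fit import *
shot("side");shot("top")
for c in("side","top"): print(c,pin(c,"hasp_tab"),pin(c,"hasp_hinge"),pin(c,"plate_grip"))
print([(t,tab(t).round(3)) for t in(1.9,2.0,2.1,2.2)])
rel([.424,.294,.15],R.from_euler('xyz',[180,0,20.5],degrees=True))
E
```

```text
time: 10.32
tcp_pos: [0.6882, -0.0542, 0.3539]
tcp_rot: [-180.0, -0.4, -9.7]
force: [-0.2, -0.3, 0.2]
gripper_width: 0.0884
side [(0.66, array([ 0.6794, -0.055 ,  0.2819]))] [(0.72, array([ 0.6389, -0.0452,  0.1587])), (0.67, array([ 0.4404, -0.2796,  0.0264]))] [(0.76, array([0.4253, 0.2957, 0.0316]))]
top [] [] [(0.84, array([0.4225, 0.2956, 0.0328]))]
[(1.9, array([ 0.643, -0.048,  0.291])), (2.0, array([ 0.656, -0.05 ,  0.29 ])), (2.1, array([ 0.67 , -0.052,  0.288])), (2.2, array([ 0.682, -0.054,  0.284]))]
shift [-0.3176 -0.2988  0.1993] turn [-2.000e-02  1.100e-01 -3.025e+01]
```

```bash
python3 -m inch '[-0.318,-0.299,0.15,0,0,-30, -0.318,-0.299,0.15,0,0,-30, -0.318,-0.299,0.15,0,0,-30, -0.318,-0.299,0.15,0,0,-30, -0.318,-0.299,0.15,0,0,-30, -0.318,-0.299,0.15,0,0,-30, -0.318,-0.299,0.15,0,0,-30, -0.318,-0.299,0.2,0,0,-30, -0.318,-0.299,0.2,0,0,-30, -0.318,-0.299,0.2,0,0,-30]'; python3 - <<'E'
from fit import *
shot("side");shot("top")
for c in("side","top"): print(c,pin(c,"plate_grip"),pin(c,"switch_plate"))
rel([.424,.2945,.0285],R.from_euler('xyz',[180,0,20.5],degrees=True))
E
```

```text
time: 11.98
tcp_pos: [0.4256, 0.2945, 0.151]
tcp_rot: [-180.0, -0.1, 20.2]
force: [0.3, -0.7, 0.4]
gripper_width: 0.0913
side [(0.71, array([0.4266, 0.297 , 0.0316])), (0.27, array([ 0.6724, -0.3159, -0.0028]))] [(0.71, array([0.4252, 0.2964, 0.0033])), (0.3, array([ 0.6418, -0.042 ,  0.1569]))]
top [(0.61, array([0.4234, 0.2942, 0.0329]))] []
shift [-0.0014 -0.0009  0.1224] turn [-0.02 -0.13 -0.32]
```

```bash
python3 -m inch '[-0.001,0,0.05,0,0,0, -0.001,0,0.09,0,0,0, -0.001,0,0.11,0,0,0, -0.001,0,0.122,0,0,0, -0.001,0,0.122,0,0,0, -0.001,0,0.122,0,0,0]'; python3 -m inch '[0,0,0,0,0,0, 0,0,0,0,0,0, 0,0,0,0,0,0, 0,0,0,0,0,0, 0,0,0,0,0,0, 0,0,0,0,0,0, 0,0,0,0,0,0, 0,0,0,0,0,0]' 0 45
```

```text
time: 13.02
tcp_pos: [0.4242, 0.2943, 0.0288]
tcp_rot: [-180.0, -0.1, 20.2]
force: [-0.3, 0.4, 0.7]
gripper_width: 0.0913
time: 14.02
tcp_pos: [0.4233, 0.2939, 0.0278]
tcp_rot: [180.0, 0.0, 20.2]
force: [-0.2, 0.1, 0.4]
gripper_width: 0.0298
```

```bash
python3 -m inch '[0,0,-0.04,0,0,0, 0,0,-0.1,0,0,0, 0,0,-0.16,0,0,0, 0,0,-0.2,0,0,0, 0,0,-0.2,0,0,0, 0,0,-0.2,0,0,0, 0,0,-0.2,0,0,0]'; python3 - <<'E'
from fit import *
shot("side");shot("top")
for c in("side","top"): print(c,pin(c,"plate_grip"),pin(c,"switch_plate"))
ro=rp*R.from_euler('x',180,degrees=True)
print(tool()[0]); rel(cut+rp.apply([0,0,.028+.08]),ro)
E
```

```text
time: 14.9
tcp_pos: [0.4223, 0.2931, 0.2255]
tcp_rot: [179.9, 0.3, 20.2]
force: [-0.3, 0.4, -2.6]
gripper_width: 0.0293
side [(0.56, array([0.4231, 0.2971, 0.2265]))] [(0.74, array([0.4231, 0.2946, 0.2015]))]
top [(0.8, array([0.4227, 0.2947, 0.2311]))] [(0.55, array([0.4239, 0.2946, 0.1975]))]
[0.42322511 0.2937876  0.22729422]
shift [0.0005 0.3458 0.009 ] turn [-7.37 27.69 29.38]
```

```bash
python3 -m inch '[0.0005,0.346,0.009,-7.4,27.7,29.4, 0.0005,0.346,0.009,-7.4,27.7,29.4, 0.0005,0.346,0.009,-7.4,27.7,29.4, 0.0005,0.346,0.009,-7.4,27.7,29.4, 0.0005,0.346,0.009,-7.4,27.7,29.4, 0.0005,0.346,0.009,-7.4,27.7,29.4, 0.0005,0.346,0.009,-7.4,27.7,29.4, 0.0005,0.346,0.009,-7.4,27.7,29.4, 0.0005,0.346,0.009,-7.4,27.7,29.4, 0.0005,0.346,0.009,-7.4,27.7,29.4, 0.0005,0.346,0.009,-7.4,27.7,29.4]'; python3 - <<'E'
from fit import *
a=shot("side");b=shot("top")
cv2.imwrite("pics/e.png",np.hstack([cv2.resize(i[90:290,170:370],None,fx=2,fy=2) for i in(a,b[0:,:])])[:,:,::-1])
for c in("side","top"): print(c,pin(c,"plate_grip"),pin(c,"cutout"),pin(c,"switch_plate"))
ro=rp*R.from_euler('x',180,degrees=True)
c,r,o=tool();print(rp.inv().apply(c-cut),o["force"]); rel(cut+rp.apply([0,0,.028]),ro)
E
```

```text
time: 16.58
tcp_pos: [0.5435, -0.0299, 0.2189]
tcp_rot: [-180.0, -28.4, -9.7]
force: [0.6, -0.3, -2.4]
gripper_width: 0.0301
side [(0.78, array([ 0.5472, -0.0275,  0.2232]))] [(0.59, array([ 0.5899, -0.0394,  0.1215]))] [(0.65, array([ 0.5611, -0.0306,  0.1954]))]
top [(0.78, array([ 0.5404, -0.0303,  0.2236]))] [(0.87, array([ 0.5929, -0.037 ,  0.126 ]))] [(0.82, array([ 0.5547, -0.0324,  0.1941]))]
[ 0.00041465 -0.00010865  0.10822784] [ 0.31608261 -0.6183818  -1.98753008]
shift [-0.0005 -0.0001  0.0802] turn [-0.   -0.06 -0.03]
```

View pics/e.png

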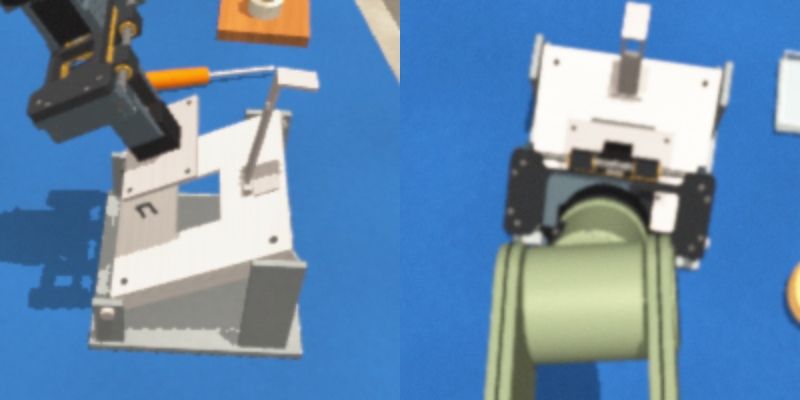

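```bash
python3 -m inch '[-0.0005,0,0.03,0,0,0, -0.0005,0,0.05,0,0,0, -0.0005,0,0.062,0,0,0, -0.0005,0,0.07,0,0,0, -0.0005,0,0.074,0,0,0, -0.0005,0,0.074,0,0,0, -0.0005,0,0.074,0,0,0]';  cat > chk.py <<'E'
from fit import *
c,r,o=tool();print("tcp in cut",rp.inv().apply(c-cut).round(4),"F panel",rp.inv().apply(o["force"]).round(2),"tq",np.round(rp.inv().apply(o["torque"]),2),"ang",(rp.inv()*r*R.from_euler('x',180,degrees=True)).as_rotvec(degrees=True).round(2),o["gripper_width"],o["time"])
E
python3 chk.py
```

```text
time: 17.85
tcp_pos: [0.5779, -0.0364, 0.154]
tcp_rot: [-180.0, -28.4, -9.8]
force: [-0.2, -0.1, -2.5]
gripper_width: 0.0297
tcp in cut [ 0.0004 -0.      0.0347] F panel [-1.39 -0.17 -2.11] tq [-0.    0.51 -0.04] ang [ 0.01 -0.11 -0.03] 0.02970708239755753 17.85
```

```bash
python3 -m inch '[0,0,0.002,0,0,0, 0,0,0.004,0,0,0, 0,0,0.0055,0,0,0, 0,0,0.0055,0,0,0, 0,0,0.0055,0,0,0]'; python3 chk.py;  python3 - <<'E'
from fit import *
shot("side");shot("top")
for c in("side","top"):
    print(c,[(k,rp.inv().apply(pin(c,k)[0][1]-cut).round(4)) for k in("plate_grip","switch_plate","tilt_panel") if pin(c,k)])
E
```

```text
time: 18.48
tcp_pos: [0.5804, -0.0369, 0.1486]
tcp_rot: [-180.0, -28.3, -9.8]
force: [0.4, 0.2, -2.5]
gripper_width: 0.0296
tcp in cut [ 0.     -0.0001  0.0287] F panel [-0.88  0.22 -2.35] tq [-0.    0.52 -0.  ] ang [ 0.01 -0.06 -0.03] 0.02964075270413397 18.475
side [('plate_grip', array([0.0026, 0.0033, 0.0268])), ('switch_plate', array([ 0.0027, -0.0006,  0.0014])), ('tilt_panel', array([-0.1011,  0.0046, -0.0057]))]
top [('plate_grip', array([-0.0008, -0.0005,  0.0337])), ('switch_plate', array([0.1505, 0.0006, 0.1014]))]
```

```bash
python3 -m inch '[0,0,0.001,0,0,0, 0,0,0.001,0,0,0, 0,0,0.001,0,0,0]'; python3 chk.py; python3 -m inch '[0,0,0.001,0,0,0, 0,0,0.001,0,0,0, 0,0,0.001,0,0,0]'; python3 chk.py
```

```text
time: 19.5
tcp_pos: [0.5809, -0.0369, 0.1478]
tcp_rot: [-180.0, -28.4, -9.8]
force: [0.1, -0.5, -1.9]
gripper_width: 0.0297
tcp in cut [ 0.0001 -0.      0.0278] F panel [-0.77 -0.45 -1.71] tq [0.01 0.5  0.01] ang [ 0.01 -0.07 -0.03] 0.029689893736423213 19.5
time: 19.88
tcp_pos: [0.581, -0.0369, 0.1476]
tcp_rot: [-180.0, -28.4, -9.8]
force: [-5.4, 2.1, 4.3]
gripper_width: 0.0295
tcp in cut [0.     0.     0.0276] F panel [-2.99  1.15  6.44] tq [-0.13  0.77 -0.07] ang [ 0.01 -0.08 -0.04] 0.029521404754712568 19.875
```

```bash
python3 -m inch '[0,0,0.0003,0,0,0, 0,0,0.0003,0,0,0, 0,0,0.0003,0,0,0, 0,0,0.0003,0,0,0]'; python3 chk.py; python3 - <<'E'
from fit import *
a=shot("side");b=shot("top")
cv2.imwrite("pics/f.png",np.hstack([cv2.resize(a[120:270,200:350],None,fx=4,fy=4)[:,:400],cv2.resize(b[70:220,215:315],None,fx=4,fy=4)])[:,:,::-1])
for c in("side","top"):
    print(c,[(k,rp.inv().apply(p[0][1]-cut).round(4)) for k in("plate_grip","switch_plate","tilt_panel","hasp_tab") if (p:=pin(c,k))])
E
```

```text
time: 20.38
tcp_pos: [0.581, -0.0368, 0.1475]
tcp_rot: [-180.0, -28.4, -9.8]
force: [-8.0, 2.7, 7.3]
gripper_width: 0.0297
tcp in cut [0.     0.0001 0.0275] F panel [-3.86  1.33 10.41] tq [-0.2   0.79 -0.01] ang [ 0.01 -0.09 -0.04] 0.029738401925980967 20.375
side [('plate_grip', array([0.0028, 0.0041, 0.0317])), ('switch_plate', array([ 0.0041, -0.0002, -0.0003])), ('tilt_panel', array([-0.103 ,  0.0077, -0.0058])), ('hasp_tab', array([0.157 , 0.0007, 0.1003]))]
top [('plate_grip', array([-0.0005, -0.0007,  0.0339])), ('switch_plate', array([-0.0007, -0.0023,  0.0001])), ('hasp_tab', array([0.153 , 0.0005, 0.0998]))]
```

View pics/f.png

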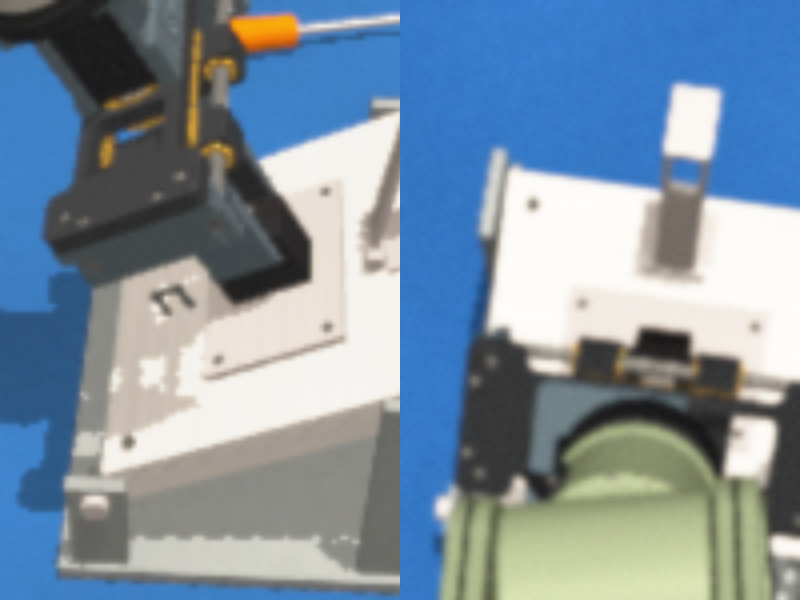

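```bash
python3 -m inch '[-0.0005,0,-0.0002,0,1,0, -0.0005,0,-0.0002,0,1,0, -0.0005,0,-0.0002,0,1,0]' >/dev/null; python3 chk.py; python3 -m inch '[0.001,0,0,0,-2,0, 0.001,0,0,0,-2,0, 0.001,0,0,0,-2,0]' >/dev/null; python3 chk.py; python3 -m inch '[-0.0005,0,0,0,1,0, -0.0005,0,0,0,1,0, -0.0005,0,0,0,1,0]' >/dev/null; python3 chk.py
```

```text
tcp in cut [-0.      0.0001  0.0277] F panel [-1.8   1.97  9.3 ] tq [-0.16  1.11 -0.13] ang [ 0.02 -1.12 -0.05] 0.029848414640264734 21.25
tcp in cut [0.0003 0.0001 0.028 ] F panel [-5.32  2.01 13.73] tq [-0.12  0.85 -0.03] ang [ 0.02  0.93 -0.03] 0.02996884252017889 21.625
tcp in cut [-0.      0.0001  0.0275] F panel [-3.99  1.63  9.55] tq [-0.08  0.82 -0.06] ang [ 0.02 -0.08 -0.03] 0.029644708916652673 22.0
```

```bash
python3 -m inch '[0,0,0,0,0,0, 0,0,0,0,0,0, 0,0,0,0,0,0, 0,0,0,0,0,0]' - 45 >/dev/null; python3 chk.py; python3 -c "
from h import *
shot('side');print(pin('side','spool_center'),pin('side','terminal_tray'),pin('side','hasp_tab'),pin('side','plate_grip'))
print(bot.close_job())"; python3 chk.py
```

```text
tcp in cut [-0.      0.0001  0.0275] F panel [-3.56  1.89  8.37] tq [-0.1   0.79 -0.01] ang [ 0.02 -0.07 -0.03] 0.029576865177538422 22.5
[(0.8, array([ 0.4409, -0.2787,  0.0258]))] [(0.73, array([ 0.6732, -0.3137, -0.003 ]))] [(0.73, array([ 0.6793, -0.0531,  0.2834]))] [(0.97, array([ 0.581 , -0.0365,  0.1488]))]
the job is handed in; nothing more can be done
None
the job is handed in; nothing more can be done
```

The job is handed in, with the arm still gripping the switch plate and pressing it over the cut-out; no verdict was reported. I swung the hasp back by its tab, let it go, then picked up the plate by its block, tilted it to the slope and pressed it on. It took about 22.5 s of the 64 s.

Last checks:
- **Hasp:** about 2.2 rad, worked out from the camera position of its tab; the limit is 1.9.
- **Position:** the tool was within 0.1 mm of my estimate of the cut-out's centre. The camera readings of the plate were 0.5 to 4 mm off it.
- **Height:** the tool stood 27.5 mm off the face, which puts the plate's underside on it. One top-camera reading of the grip point, 33.9 mm, was over the 33 mm limit. It disagrees with the contact felt and with the side camera (31.7 mm), so I took it as camera error.
- **Angle:** the tool was within 0.1° of the slope I estimated, about 28.3°. Rocking the plate 1° each way suggested it was flush to about half a degree.
- **Push and grip:** about 10.5 N on the panel, allowing for the plate's weight, with 45 N of grip set. The push was settling slowly, having been nearly 13 N earlier.
- **Bystanders:** the spool and tray read within about 2 mm of where they started. I did not measure the screwdriver again, but the arm never went near it. The side camera's panel-origin reading moved about 3 mm during the pressing, within its error; I did not re-measure the cut-out itself.

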